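# Put the enamelling blanks on their proper trivets before firing

### The arm

A 6-joint arm with a two-finger parallel gripper is mounted at the origin on the work surface. World frame = base frame: x ahead of the robot, y to its left, z up, the work surface at z = 0. Lengths are in mm, angles in rad, forces in N, time in s.
With the tool pointing down it reaches from about 350 to 975 mm from the base axis. Payload 7.1 kg.
Tool frame: the origin (TCP) lies at the very end of the fingers, on their centre line; the grasp point (between the pads) lies 19 mm behind it (ctrl.pinch_z is the z of the grasp point in the tool frame, in mm); z points along the fingers, y is the direction in which the jaws open and shut (so a half turn about z gives the same grasp; the last joint's range is limited). The gripper opens to 88 mm and grips with 3 to 60 N. Pads are 20 mm wide; open, the fingers measure 115 mm over their backs; the gripper's body (75 mm by 178 mm) begins 61 mm behind the grasp point.
Start: joints at [-1.167, 0.423, 1.63, -0, 1.089, -0.019], TCP at [256.462, -569.94, 222.675] pointing down, gripper open.
Joint ranges: [-3, 3], [-0.9, 2.11], [0.09, 2.58], [-1.31, 4.45], [0.11, 2.69], [-2.54, 2.54]. Speed limits (rad/s): [2.39, 2.39, 3.01, 3.14, 3.14, 3.14].

### API

Orientations are given as a rotation vector (axis times angle).
In Python, from workcell import get_obs, optics, ctrl gives the robot as it stands.
- The arm moves only by the shell command python3 -m jog 'ROWS'. ROWS is a JSON object of lists of equal length, an entry for each row: "delta_rot": the turn, a rotation vector about the tool's x, y, z in rad, a list of three; "translation": the shift along the tool's x, y, z in mm, a list of three; "hand": the opening, from -1 (shut) to 1 (fully open). In form: {"delta_rot": [[rx, ry, rz], ...], "translation": [[x, y, z], ...], "hand": [hand, ...]}. A call has 1 to 5 rows; each row is the pose to reach, as a shift and turn from the pose commanded when the call began, along the tool's axes at that moment; what a row does not reach only later rows make up. A row lasts 1/10 s, in which the tool goes at most 50 mm and 8.59 degrees, less where a joint would pass 70% of its speed; a pose out of reach is approached as far as the arm can. A call with a gripper value outside its range is refused whole. The fingers move at their own pace and stop on an object; the grip force is fixed at half the most. Time passes only in rows, so rows that repeat a pose let the fingers close. It gives the time, the measured TCP pose, the force and the opening at its end, in the units of the state.
- get_obs(): the state, without advancing time (a new reading comes with each control period).
- optics.get_image(name): name is "side" or "top"; returns the picture (400x640x3 uint8, red, green, blue); there is no depth.
- optics.calibration(name): a dict with "intrinsics" (3x3 intrinsics, pixels), "cam_to_world" (4x4, takes a point from camera to world coordinates). Camera axes: x right, y up, looking along -z (the intrinsics and any distortion apply to the point x, -y, -z); pixel columns grow to the right and rows downward; lengths in mm; the calibration is good to about 2 mm. A picture is of the moment at which its call begins. calibration takes no time and is no camera call.
- ctrl.close_job(): hands the job in, once; it reports no verdict.
The state is a dict: "t": time; "qpos": joint angles; "qvel": joint speeds; "joint_torque": joint torques, N m; "ee_pos": TCP position; "orientation": TCP orientation; "ft_force": force on the tool from outside, world axes, zero at the start; "moment": the same for the moment, N m; "width": finger opening in mm.
Only numpy, scipy, OpenCV 4.12 (cv2) and the standard library are available. Lean on these libraries where they do the work, as an engineer would, in place of code of your own. Each camera call takes 0.05 s, during which the arm holds its last target. There are 200 camera calls.

### The job

The three copper dishes waiting for the kiln have been set on each other's firing supports: swap them round so that the round dish is centred on the three-armed trivet, the square dish is centred on the four-armed trivet with a corner over each arm, and the long dish lies centred along the wire rack, all upright. The white firing board is free for parking a dish on the way. Put every dish down gently, never letting it drop, and leave the bowl, kettle and brush where they are.

Things in the scene. Friction and masses are not known exactly. Their poses are not given: they have to be found in the camera images.
- round_dish: Loose bare copper dish, round, open at the top, 64 mm across at the rim, 14 mm high, its foot 48 mm across; the upper 9 mm of its side is nearly upright. About 60 g. Origin: centre of its flat underside; z up. It can be gripped across the rim in any direction.
- square_dish: Loose bare copper dish, square, open at the top, 56 x 56 mm, 14 mm high, with upright walls and a flat underside. About 70 g. Origin: centre of its underside; x and y run square to its walls, z up.
- long_dish: Loose bare copper dish, oblong, open at the top, 110 mm long (its x) by 34 mm wide (its y), 14 mm high, with upright walls and a flat underside. About 70 g. Origin: centre of its underside; z up. Grip it across its 34 mm width at the middle.
- trivet_three: Stainless steel trivet with three flat arms in a star, standing firm on the table. Arms reach 64 mm from the centre, 10 mm wide, 120 degrees apart, one along its x; their flat tops are 25 mm above the table, and each arm ends in a leg. Origin: its centre, at table height. At the start another dish stands on it and hides its middle.
- trivet_four: Stainless steel trivet with four flat arms in a cross, standing firm on the table. Arms reach 64 mm from the centre, 10 mm wide, and point along the diagonals between its x and y axes (45 degrees from them), so a square dish whose walls are parallel to x and y has its corners over the arms. Flat tops 25 mm above the table. Origin: its centre, at table height..
- rack: Oblong stainless steel wire rack (a small grate of two long rails and seven cross wires on four legs), standing firm on the table. 150 mm long (its x), 56 mm wide (its y), flat top 25 mm above the table. Origin: its centre, at table height..
- board: White ceramic firing board, flat and empty, fixed on the table, 130 mm (its x) by 110 mm (its y), 12 mm thick: the free spot. Origin: centre of its underside, at table height; its top is 12 mm above that.
- bowl: Bystander: open steel rinsing bowl, 130 mm across the rim, 55 mm high. Origin: centre of its underside.
- kettle: Bystander: small steel kettle, body 100 mm across, about 113 mm high, spout to its +y (reaching 92 mm from the centre), black handle to its -y (reaching 83 mm). Origin: centre of its underside.
- brush: Bystander: wire brush with a green handle lying bristles down, 200 mm long (its x), 24 mm wide, 20 mm high. Origin: on the table under the middle of its length.
There are look-alikes about, which are no part of the job. What is shaped like the long_dish but black or green is not meant.

How it is judged (in metres and radians):
At the end, for the whole second after the job is handed in: Round dish on the three-armed trivet, square on the four-armed, long on the rack: centres within 12 mm, resting upright on top (5 mm, 0.12 rad), at rest; square dish within 0.25 rad of corners over arms, long dish within 0.2 rad of the rack's length (horizontal distance between round_dish and trivet_three below 0.012 m and z of round_dish in the frame of trivet_three between 0.02 and 0.031 m and angle between each of round_dish, square_dish, long_dish's own z axis and vertical below 0.12 rad and linear speed of each of round_dish, square_dish, long_dish below 0.02 m/s and angular speed of each of round_dish, square_dish, long_dish below 0.2 rad/s and horizontal distance between square_dish and trivet_four below 0.012 m and z of square_dish in the frame of trivet_four between 0.02 and 0.031 m and horizontal distance between long_dish and rack below 0.012 m and z of long_dish in the frame of rack between 0.02 and 0.031 m and (angle between the x axis of square_dish and the x axis of trivet_four, either way round below 0.25 rad or angle between the x axis of square_dish and the y axis of trivet_four, either way round below 0.25 rad) and angle between the x axis of long_dish and the x axis of rack, either way round below 0.2 rad); the robot touches nothing.
It fails at once if a dish is dropped: it falls freely (out of the fingers) from more than about 50 mm (linear speed of round_dish above 1 m/s and not (contact force between round_dish and the fingers above 0.05 N)).
It fails at once if a dish is dropped: it falls freely (out of the fingers) from more than about 50 mm (linear speed of square_dish above 1 m/s and not (contact force between square_dish and the fingers above 0.05 N)).
It fails at once if a dish is dropped: it falls freely (out of the fingers) from more than about 50 mm (linear speed of long_dish above 1 m/s and not (contact force between long_dish and the fingers above 0.05 N)).
It fails at once if the bowl, the kettle or the brush is shifted by more than 25 mm (distance of any of bowl, kettle, brush from where it was at the start of the episode above 0.025 m).
It also fails if it takes over 99 s, if anything falls off the work surface, if the arm or the gripper's body presses on something with over 40 N, if the wrist force passes 120 N, or if a joint passes its speed limit or range.

## Working session

There is one attempt and no reset: what is moved stays moved. The work goes in short steps, Python scripts to look and compute and a shell command to move; the robot and the scene stay as the last step left them, time stands still between calls to the robot, and variables do not carry over. Pictures are saved under pics/ and viewed, about 12 in all and at most 16, crops included, and the job is handed in when it is done.

```bash
mkdir -p pics; ls; python3 - <<'E'
from workcell import get_obs, optics, ctrl
import cv2,numpy as np
for n in("top","side"):
    im=optics.get_image(n); cv2.imwrite(f"pics/{n}0.png",im[...,::-1]); c=optics.calibration(n); print(n,np.round(c["intrinsics"],1),np.round(c["cam_to_world"],3),c.keys())
o=get_obs(); print(o, ctrl.pinch_z)
E
```

```text
pics
top [[483.9   0.  322.7]
 [  0.  483.9 198.6]
 [  0.    0.    1. ]] [[-1.200000e-02  9.830000e-01 -1.850000e-01  3.029020e+02]
 [-1.000000e+00 -8.000000e-03  2.200000e-02  5.559000e+00]
 [ 2.100000e-02  1.850000e-01  9.820000e-01  1.184978e+03]
 [ 0.000000e+00  0.000000e+00  0.000000e+00  1.000000e+00]] dict_keys(['intrinsics', 'cam_to_world'])
side [[461.6   0.  316.8]
 [  0.  461.6 191.6]
 [  0.    0.    1. ]] [[-9.36000e-01  2.01000e-01 -2.88000e-01  1.39686e+02]
 [-3.52000e-01 -5.21000e-01  7.78000e-01  9.38501e+02]
 [ 6.00000e-03  8.29000e-01  5.59000e-01  7.52794e+02]
 [ 0.00000e+00  0.00000e+00  0.00000e+00  1.00000e+00]] dict_keys(['intrinsics', 'cam_to_world'])
{'t': 0.1, 'qpos': array([-1.16701689e+00,  4.23786603e-01,  1.63059010e+00, -3.94132465e-05,
        1.08860590e+00, -1.89922199e-02]), 'qvel': array([ 0.0002172 , -0.00151041, -0.00211826, -0.00063029, -0.00092074,
       -0.00099868]), 'joint_torque': array([-1.49155541e-03, -5.45616996e+01, -2.74326164e+01,  6.44764421e-02,
        1.87612628e-02, -2.72614443e-05]), 'ee_pos': array([ 256.25398077, -569.50733943,  221.9748057 ]), 'orientation': array([-3.07033074e+00, -6.58896761e-01,  4.71087057e-04]), 'ft_force': array([-0.00662507, -0.56140209,  0.04581734]), 'moment': array([-0.00098425, -0.02706554, -0.05108224]), 'width': 87.48917458529905} -18.700000000000003
```

View pics/top0.png

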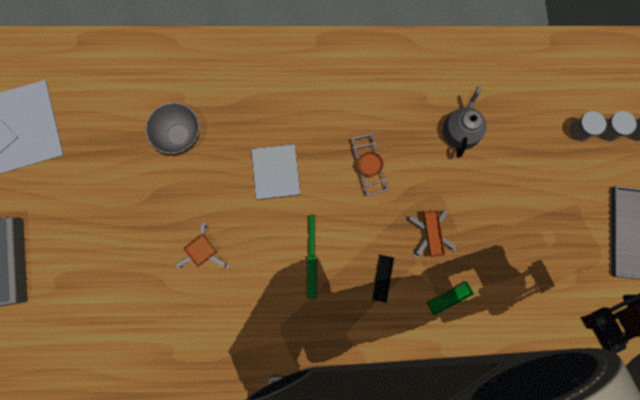

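View pics/side0.png

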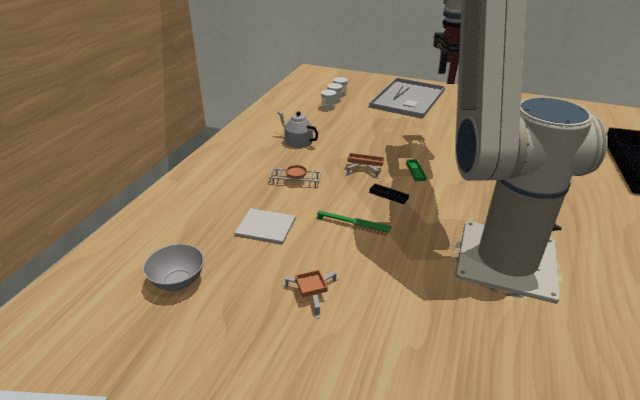

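The top view shows the round dish on the rack (370,163), the square dish on the three-armed trivet (200,249) and the long dish on the four-armed trivet (432,233). The board is at (275,171). The side view agrees. Next I measure them.

```bash
cat > h.py <<'E'
import cv2,numpy as np
from workcell import get_obs, optics
def ray(cam,uv,z):
    c=optics.calibration(cam);K=c["intrinsics"];T=c["cam_to_world"]
    uv=np.atleast_2d(np.float64(uv)); d=np.linalg.solve(K,np.c_[uv,np.ones(len(uv))].T).T
    d=(d*[1,-1,-1])@T[:3,:3].T; o=T[:3,3]
    return (o+d*((z-o[2])/d[:,2])[:,None])[:,:2]
def copper(im):
    h=cv2.cvtColor(im,cv2.COLOR_RGB2HSV); H=h[...,0].astype(int)
    return (((H<=10)|(H>=175))&(h[...,1]>110)&(h[...,2]>60)).astype(np.uint8)
def grey(im):
    h=cv2.cvtColor(im,cv2.COLOR_RGB2HSV)
    return ((h[...,1]<85)&(h[...,2]>70)).astype(np.uint8)
def blobs(m,amin):
    n,l,s,c=cv2.connectedComponentsWithStats(m,connectivity=8)
    return [(s[i],l==i) for i in range(1,n) if s[i][4]>=amin]
def rect(cam,mask,z):
    "minAreaRect of a mask's pixels in world mm on plane z: centre, sizes, angle of long side (deg from world x)"
    v,u=np.nonzero(mask); p=ray(cam,np.c_[u,v],z).astype(np.float32)
    b=cv2.boxPoints(cv2.minAreaRect(p)); e=b[1]-b[0]; f=b[2]-b[1]
    L=e if np.hypot(*e)>np.hypot(*f) else f
    return b.mean(0).round(1),p.mean(0).round(1),sorted([np.hypot(*e).round(1),np.hypot(*f).round(1)]),np.degrees(np.arctan2(L[1],L[0])).round(1)%180
E
python3 - <<'E'
from h import *
for cam in("top","side"):
    im=cv2.imread(f"pics/{cam}0.png")[...,::-1].copy()
    for s,m in blobs(copper(im),60): print(cam,"copper",s,*rect(cam,m,39 if cam=="side" else 37))
im=cv2.imread("pics/top0.png")[...,::-1].copy()
for s,m in blobs(grey(im),15):
    if 20<s[1]<300 and 160<s[0]<500: print("grey",s,*rect("top",m,25 ))
out=[]
for (u,v) in((202,248),(369,164),(432,233)):
    c=im[v-40:v+40,u-40:u+40]; a=cv2.resize(c,None,fx=4,fy=4,interpolation=3)[...,::-1].copy()
    g=cv2.resize(np.stack([grey(c)*255,copper(c)*255,0*grey(c)],-1),None,fx=4,fy=4,interpolation=0)
    out.append(np.vstack([a,g])) 
o=cv2.resize(np.hstack(out),(800,533));cv2.imwrite("pics/crop1.png",o)
E
```

```text
top copper [358 152  25  24 227] [ 605.6 -137.6] [ 605.3 -137.1] [np.float32(53.8), np.float32(59.5)] 111.3
top copper [424 211  21  45 432] [ 433.8 -285.7] [ 435.4 -285.9] [np.float32(37.5), np.float32(106.2)] 4.9
side copper [348 154  31  11 134] [ 436.6 -273.8] [ 441.2 -271.6] [np.float32(48.5), np.float32(95.2)] 2.5
grey [475  86   6  10  34] [ 800.8 -421.6] [ 801.9 -422.1] [np.float32(10.2), np.float32(24.8)] 151.4
grey [453 100  33  43 685] [ 712.  -403.6] [ 706.2 -399.2] [np.float32(71.9), np.float32(113.1)] 148.0
grey [351 134  27  25 179] [ 655.5 -125.9] [ 659.8 -123.2] [np.float32(54.1), np.float32(57.5)] 104.9
grey [ 251  144   50   56 2309] [590.9  95.6] [590.2  95.5] [np.float32(111.0), np.float32(130.2)] 6.1
grey [361 171  27  25 167] [ 560.8 -147.7] [ 555.8 -148.2] [np.float32(54.0), np.float32(56.8)] 101.8
grey [440 210   8  12  54] [ 477.1 -312.2] [ 478.3 -313. ] [np.float32(11.8), np.float32(30.3)] 150.8
grey [409 216  16  13  83] [ 462.9 -248.6] [ 462.  -248.6] [np.float32(12.4), np.float32(43.2)] 55.0
grey [200 223   7  12  57] [451.6 268.8] [451.6 268.2] [np.float32(13.6), np.float32(27.2)] 169.4
grey [443 238  13  13  67] [ 408.8 -323.9] [ 407.6 -324.3] [np.float32(12.3), np.float32(38.3)] 43.1
grey [413 240  15  18  98] [ 396.3 -254.7] [ 397.8 -255.5] [np.float32(12.9), np.float32(51.0)] 142.3
grey [177 257  14  12  76] [371.9 312.2] [371.2 312.4] [np.float32(13.0), np.float32(35.8)] 127.3
grey [210 256  20  13  98] [371.4 225.9] [371.4 226. ] [np.float32(11.3), np.float32(50.3)] 61.3
```

View pics/crop1.png

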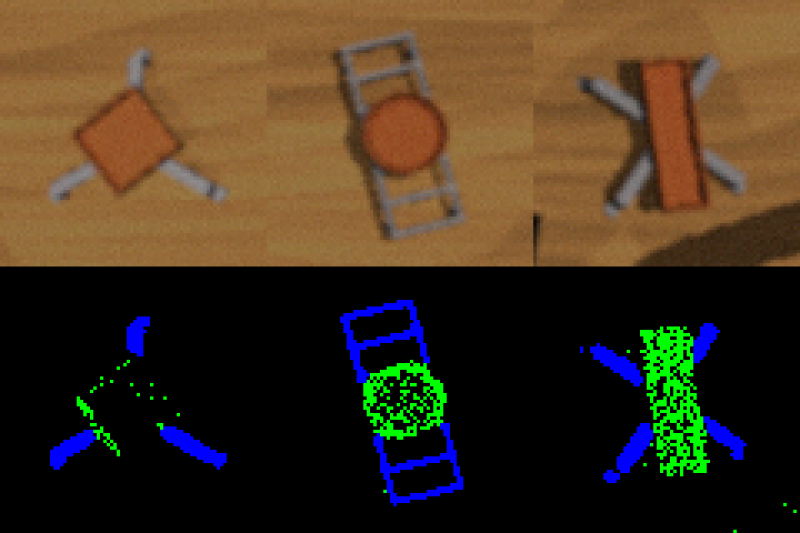

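```bash
cat >> h.py <<'E'
def copper2(im):
    h=cv2.cvtColor(cv2.GaussianBlur(im,(3,3),0.8),cv2.COLOR_RGB2HSV); H=h[...,0].astype(int)
    return (((H<=12)|(H>=175))&(h[...,1]>110)&(h[...,2]>60)).astype(np.uint8)
def star(pts_list,step,th0,c0):
    "centre and angle of a star whose arm axes are step deg apart, from arm points"
    from scipy.optimize import least_squares
    def f(x):
        r=[]
        for k,p in enumerate(pts_list):
            best=None
            a=x[2]+np.radians(step)*np.round((np.arctan2(*(p.mean(0)-c0)[::-1])-th0)/np.radians(step))
            r.append((p-x[:2])@[-np.sin(a),np.cos(a)])
        return np.concatenate(r)
    s=least_squares(f,[*c0,th0],x_scale=[1,1,.01]); return s.x, np.sqrt(np.mean(s.fun**2))
E
cat > m.py <<'E'
from h import *
def world(m,z,cam="top"):
    v,u=np.nonzero(m); return ray(cam,np.c_[u,v],z)
if __name__=="__main__":
    im=cv2.imread("pics/top0.png")[...,::-1].copy()
    for s,m in blobs(copper2(im),60): print("copper",s,*rect("top",m,36))
    ims=cv2.imread("pics/side0.png")[...,::-1].copy()
    for s,m in blobs(copper2(ims),60): print("side copper",s,*rect("side",m,36))
    B=blobs(grey(im),30); C=lambda x0,x1,y0,y1:[m for s,m in B if x0<=s[0]<=x1 and y0<=s[1]<=y1]
    for name,ms,step,th,c0 in(("three",C(170,215,220,260),120,np.radians(0),np.array([397.,265.])),("four",C(405,450,205,245),90,np.radians(55),np.array([435.,-285.]))):
        P=[world(m,25) for m in ms]
        for it in range(3):
            if it==0: a=[np.arctan2(*(p.mean(0)-c0)[::-1]) for p in P]; th=a[0]
            Q=[p[np.hypot(*(p-c0).T)<58] for p in P]
            x,r=star(Q,step,th,c0); c0=x[:2]; th=x[2]
        print(name,len(P),x[:2].round(1),np.degrees(x[2]).round(1)%step,"rms",r.round(2),"reach",[np.hypot(*(p-c0).T).max().round(1) for p in P])
    print("rack",*rect("top",sum(C(345,365,130,175)),25))
    print("board",*rect("top",sum(C(245,255,140,150)),12))
E
python3 m.py
```

```text
copper [357 152  26  25 513] [ 604.9 -136.6] [ 605.8 -136.9] [np.float32(60.8), np.float32(61.9)] 89.6
copper [424 210  21  47 703] [ 433.8 -286.6] [ 433.5 -286. ] [np.float32(40.5), np.float32(109.9)] 4.1
copper [184 234  31  32 530] [397.8 271.8] [399.3 272.1] [np.float32(57.0), np.float32(59.0)] 39.4
side copper [348 154  36  12 285] [ 432.2 -281.9] [ 432.4 -282.1] [np.float32(52.7), np.float32(107.8)] 7.5
side copper [286 166  21  12 204] [ 605.3 -137.1] [ 605.5 -137.2] [np.float32(60.0), np.float32(62.5)] 111.2
side copper [296 270  31  27 588] [398.2 273.7] [398.2 274.4] [np.float32(58.8), np.float32(67.4)] 129.7
three 3 [396.5 269.5] 119.7 rms 3.23 reach [np.float64(68.0), np.float64(66.9), np.float64(75.4)]
four 4 [ 437.1 -284. ] 54.6 rms 3.45 reach [np.float64(64.0), np.float64(65.4), np.float64(67.5), np.float64(75.6)]
rack [ 608.2 -136.9] [ 609.6 -135.3] [np.float32(57.5), np.float32(150.7)] 13.1
board [594.1  96.6] [593.5  96.5] [np.float32(112.2), np.float32(131.7)] 6.1
```

```bash
cat > g.py <<'E'
import sys,numpy as np
from scipy.spatial.transform import Rotation as R
from workcell import get_obs
x,y,z,j=map(float,sys.argv[1:5]); o=get_obs()
C=R.from_rotvec(o["orientation"]); cj=np.degrees(np.arctan2(*C.as_matrix()[[1,0],1]))
j=cj+(j-cj+90)%180-90 if len(sys.argv)<6 else j
a=np.radians(j); y_=np.array([np.cos(a),np.sin(a),0]); z_=np.array([0,0,-1.]); D=np.c_[np.cross(y_,z_),y_,z_]
print("t",round(o["t"],1),"jaw",cj.round(1),"->",round(j,1),"pos",o["ee_pos"].round(1),"w",o["width"].round(1),"F",o["ft_force"].round(1))
print("trans",C.inv().apply(np.array([x,y,z])-o["ee_pos"]).round(1),"rot",(C.inv()*R.from_matrix(D)).as_rotvec().round(3),"j6",round(np.degrees(o["qpos"][5]),1))
E
python3 g.py 605 -137 140 -77
```

```text
Traceback (most recent call last):
  File "g.py", line 8, in <module>
    print("t",round(o["t"],1),"jaw",cj.round(1),"->",round(j,1),"pos",o["ee_pos"].round(1),"w",o["width"].round(1),"F",o["ft_force"].round(1))
                                                                                               ^^^^^^^^^^^^^^^^
AttributeError: 'float' object has no attribute 'round'
```

```bash
sed -i 's/o\["width"\].round(1)/round(float(o["width"]),1)/' g.py; python3 g.py 605 -137 140 -77
```

```text
t 0.1 jaw -65.8 -> -77.0 pos [ 256.3 -569.5  222. ] w 87.5 F [-0.  -0.6  0. ]
trans [ 495.5 -251.2   82.3] rot [-0.001  0.     0.196] j6 -1.1
```

```bash
python3 -m jog '{"delta_rot":[[0,0,0],[0,0,0],[0,0,0],[0,0,0],[0,0,0]],"translation":[[170,-85,25],[170,-85,25],[170,-85,25],[170,-85,25],[170,-85,25]],"hand":[1,1,1,1,1]}'
python3 -m jog '{"delta_rot":[[0,0,0],[0,0,0],[0,0,0],[0,0,0],[0,0,0]],"translation":[[170,-85,25],[170,-85,25],[170,-85,25],[170,-85,25],[170,-85,25]],"hand":[1,1,1,1,1]}'
python3 g.py 605 -137 140 -77
```

```text
t: 0.6
ee_pos: [378.4, -418.6, 196.6]
orientation: [-3.067, -0.665, 0.001]
ft_force: [-0.9, -0.7, 0.7]
width: 88.4
t: 1.1
ee_pos: [498.6, -272.6, 171.9]
orientation: [-3.069, -0.665, 0.0]
ft_force: [-0.4, 0.0, -0.7]
width: 87.9
t 1.1 jaw -65.5 -> -77.0 pos [ 498.6 -272.6  171.9] w 87.9 F [-0.4  0.  -0.7]
trans [153.  -79.3  32. ] rot [-0.001  0.     0.2  ] j6 35.6
```

```bash
python3 -m jog '{"delta_rot":[[0,0,0.2],[0,0,0.2],[0,0,0.2],[0,0,0.2],[0,0,0.2]],"translation":[[153,-79,72],[153,-79,72],[153,-79,72],[153,-79,72],[153,-79,72]],"hand":[1,1,1,1,1]}'
python3 g.py 605 -137 29 -77; python3 - <<'E'
from h import *
for n in("top","side"):
    cv2.imwrite(f"pics/{n}1.png",optics.get_image(n)[...,::-1])
a=cv2.imread("pics/top1.png")[110:230,300:440];b=cv2.imread("pics/side1.png")[110:230,230:370]
cv2.imwrite("pics/c1.png",cv2.resize(np.hstack([a,b]),(800,343),interpolation=3))
E
```

```text
t: 1.6
ee_pos: [604.7, -138.7, 98.6]
orientation: [-3.121, -0.354, 0.003]
ft_force: [-0.6, 0.2, -0.0]
width: 87.9
t 1.6 jaw -77.1 -> -77.0 pos [ 604.7 -138.7   98.6] w 87.9 F [-0.6  0.2 -0. ]
trans [ 0.8 -1.5 69.6] rot [-0.001  0.002 -0.001] j6 63.0
```

View pics/c1.png

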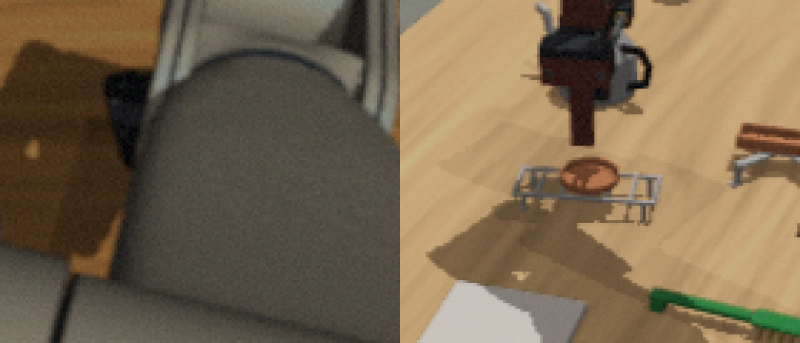

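The side view shows the near finger directly over the dish, aligned with it (about (585,140) in the crop, dish at (588,178)). The top view is blocked by the arm. Descend and grip.

```bash
python3 -m jog '{"delta_rot":[[0,0,0],[0,0,0],[0,0,0],[0,0,0],[0,0,0]],"translation":[[1,-1.5,25],[1,-1.5,45],[1,-1.5,60],[1,-1.5,69],[1,-1.5,69]],"hand":[1,1,1,1,1]}'
python3 -m jog '{"delta_rot":[[0,0,0],[0,0,0],[0,0,0],[0,0,0],[0,0,0]],"translation":[[0,0,0],[0,0,0],[0,0,0],[0,0,0],[0,0,0]],"hand":[-1,-1,-1,-1,-1]}'
python3 -m jog '{"delta_rot":[[0,0,0],[0,0,0],[0,0,0],[0,0,-0.1],[0,0,-0.1]],"translation":[[0,0,-8],[0,0,-20],[0,0,-40],[0,0,-60],[0,0,-60]],"hand":[-1,-1,-1,-1,-1]}'
python3 g.py 594 96.5 100 -77; python3 - <<'E'
from h import *
b=optics.get_image("side")[...,::-1]; cv2.imwrite("pics/c2.png",cv2.resize(b[90:250,220:420],(750,600),interpolation=3))
E
```

```text
t: 2.2
ee_pos: [603.6, -139.8, 30.9]
orientation: [-3.122, -0.347, 0.002]
ft_force: [0.5, -0.3, 0.4]
width: 87.6
t: 2.7
ee_pos: [605.1, -139.0, 32.5]
orientation: [3.121, 0.35, 0.002]
ft_force: [-0.8, -0.4, 4.4]
width: 61.8
t: 3.2
ee_pos: [606.6, -139.4, 95.0]
orientation: [3.098, 0.506, 0.008]
ft_force: [-0.4, 0.2, -0.9]
width: 61.8
t 3.2 jaw -71.4 -> -77.0 pos [ 606.6 -139.4   95. ] w 61.8 F [-0.4  0.2 -0.9]
trans [  63.2 -227.6   -5.4] rot [ 0.003 -0.005  0.097] j6 57.4
```

View pics/c2.png

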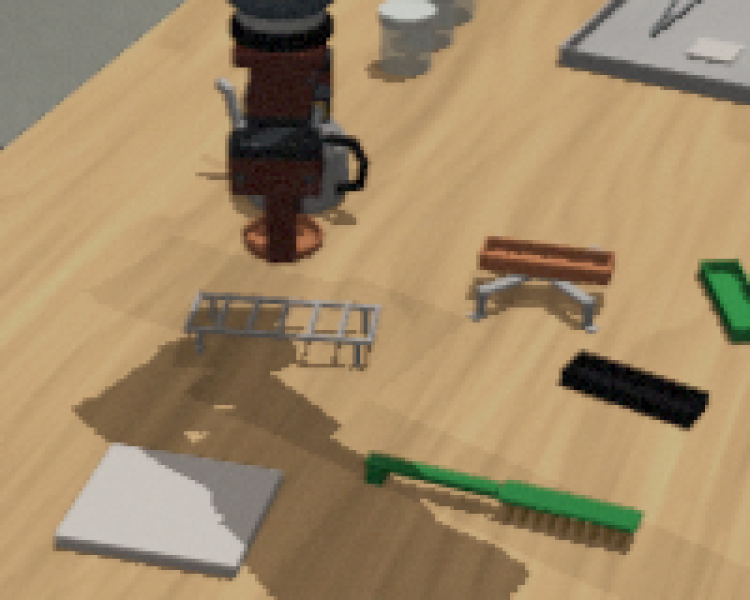

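The dish is held level (side crop (283,238)), with 61.8 mm between the fingers. Now to the board.

```bash
python3 -m jog '{"delta_rot":[[0,0,0],[0,0,0.05],[0,0,0.1],[0,0,0.1],[0,0,0.1]],"translation":[[12,-42,0],[24,-88,0],[37,-135,0],[50,-180,0],[63,-228,0]],"hand":[-1,-1,-1,-1,-1]}'
python3 -m jog '{"delta_rot":[[0,0,0],[0,0,0],[0,0,0],[0,0,0],[0,0,0]],"translation":[[0,0,20],[0,0,40],[0,0,55],[0,0,60],[0,0,60]],"hand":[-1,-1,-1,-1,-1]}'
python3 g.py 594 96.5 20 -77
```

```text
t: 3.75
ee_pos: [591.0, 98.8, 90.7]
orientation: [3.123, 0.344, -0.002]
ft_force: [1.1, -0.9, -1.1]
width: 61.6
t: 4.25
ee_pos: [591.2, 96.8, 30.5]
orientation: [3.122, 0.347, -0.004]
ft_force: [-0.3, 0.8, -1.1]
width: 61.7
t 4.2 jaw -77.3 -> -77.0 pos [591.2  96.8  30.5] w 61.7 F [-0.3  0.8 -1.1]
trans [ 2.7  0.9 10.5] rot [-0.     0.002 -0.005] j6 85.5
```

```bash
python3 -m jog '{"delta_rot":[[0,0,0],[0,0,0],[0,0,0],[0,0,0],[0,0,0]],"translation":[[0,0,4],[0,0,7],[0,0,9],[0,0,10],[0,0,10.5]],"hand":[-1,-1,-1,-1,-1]}'
python3 -m jog '{"delta_rot":[[0,0,0],[0,0,0],[0,0,0]],"translation":[[0,0,1],[0,0,2],[0,0,2]],"hand":[-1,-1,-1]}'
```

```text
t: 4.75
ee_pos: [592.0, 97.3, 21.3]
orientation: [-3.122, -0.349, -0.0]
ft_force: [-0.4, -0.2, -0.4]
width: 61.9
t: 5.05
ee_pos: [592.1, 97.3, 19.5]
orientation: [3.122, 0.349, 0.0]
ft_force: [-1.3, 0.3, 2.6]
width: 61.8
```

```bash
python3 -m jog '{"delta_rot":[[0,0,0],[0,0,0],[0,0,0],[0,0,0],[0,0,0]],"translation":[[0,0,0],[0,0,0],[0,0,0],[0,0,-30],[0,0,-80]],"hand":[1,1,1,1,1]}'
python3 g.py 433.5 -285.5 99 -85 | tee /dev/stderr | tail -0
```

```text
t: 5.55
ee_pos: [589.3, 96.9, 96.9]
orientation: [3.122, 0.349, -0.011]
ft_force: [0.5, -0.0, -0.2]
width: 87.6
```

```bash
python3 g.py 433.5 -285 110 -85; python3 g.py 433.5 -285 29 -85
```

```text
t 5.5 jaw -77.2 -> -85.0 pos [589.3  96.9  96.9] w 87.6 F [ 0.5 -0.  -0.2]
trans [-236.4  338.   -11.6] rot [-0.     0.007  0.136] j6 85.4
t 5.5 jaw -77.2 -> -85.0 pos [589.3  96.9  96.9] w 87.6 F [ 0.5 -0.  -0.2]
trans [-235.8  338.1   69.4] rot [-0.     0.007  0.136] j6 85.4
```

```bash
python3 -m jog '{"delta_rot":[[0,0,0],[0,0,0],[0,0,0],[0,0,0],[0,0,0]],"translation":[[-25,35,-5],[-50,71,-10],[-75,107,-10],[-100,143,-10],[-123,176,-10]],"hand":[1,1,1,1,1]}'
python3 -m jog '{"delta_rot":[[0,0,0],[0,0,0.05],[0,0,0.1],[0,0,0.136],[0,0,0.136]],"translation":[[-25,35,0],[-50,71,0],[-75,107,0],[-100,143,0],[-113,162,0]],"hand":[1,1,1,1,1]}'
python3 g.py 433.5 -285 29 -85; python3 - <<'E'
from m import *
im=optics.get_image("side"); b=im[...,::-1].copy(); cv2.imwrite("pics/s3.png",b)
for s,m in blobs(copper2(im),60): print("side copper",s,*rect("side",m,36))
t=optics.get_image("top"); cv2.imwrite("pics/t3.png",t[...,::-1])
cv2.imwrite("pics/c3.png",cv2.resize(np.hstack([b[90:250,280:480],t[100:260,240:440,::-1]]),(800,320),interpolation=3))
E
```

```text
t: 6.05
ee_pos: [510.0, -103.1, 109.4]
orientation: [3.122, 0.349, 0.001]
ft_force: [0.7, -0.1, 0.1]
width: 87.8
t: 6.55
ee_pos: [435.3, -287.2, 109.3]
orientation: [3.138, 0.131, 0.0]
ft_force: [0.3, -0.2, -0.1]
width: 87.7
t 6.5 jaw -85.2 -> -85.0 pos [ 435.3 -287.2  109.3] w 87.7 F [ 0.3 -0.2 -0.1]
trans [-1.6 -2.4 80.3] rot [ 0.001 -0.    -0.004] j6 50.5
side copper [348 154  36  11 280] [ 432.6 -281.4] [ 432.9 -281.6] [np.float32(51.9), np.float32(107.1)] 7.2
side copper [254 214  23  16 296] [584.7 114.6] [584.3 114.2] [np.float32(56.7), np.float32(62.0)] 111.1
side copper [296 270  31  27 596] [398.4 273.9] [398.  274.4] [np.float32(59.6), np.float32(67.4)] 129.2
```

View pics/c3.png

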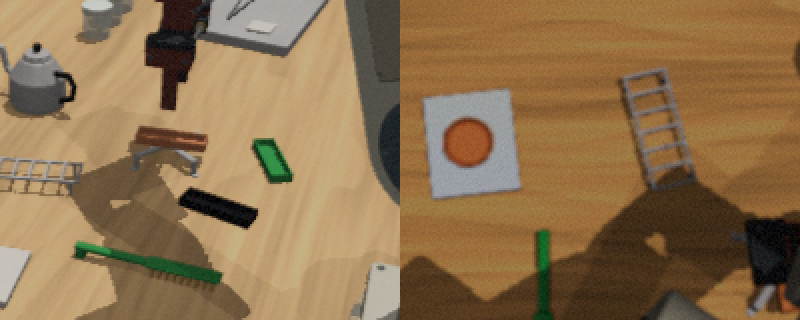

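The round dish is on the board near its centre, the rack is clear, and the finger is over the middle of the long dish. Grip.

```bash
python3 -m jog '{"delta_rot":[[0,0,0],[0,0,0],[0,0,0],[0,0,0],[0,0,0]],"translation":[[-1.5,-2,30],[-1.5,-2,55],[-1.5,-2,70],[-1.5,-2,80],[-1.5,-2,80]],"hand":[1,1,1,1,1]}'
python3 -m jog '{"delta_rot":[[0,0,0],[0,0,0],[0,0,0],[0,0,0],[0,0,0]],"translation":[[0,0,0],[0,0,0],[0,0,0],[0,0,0],[0,0,0]],"hand":[-1,-1,-1,-1,-1]}'
python3 -m jog '{"delta_rot":[[0,0,0],[0,0,0]],"translation":[[0,0,0],[0,0,0]],"hand":[-1,-1]}'
python3 -m jog '{"delta_rot":[[0,0,0],[0,0,0],[0,0,0],[0,0,0],[0,0,0]],"translation":[[0,0,-8],[0,0,-20],[0,0,-40],[0,0,-60],[0,0,-80]],"hand":[-1,-1,-1,-1,-1]}'
python3 g.py 608 -137 100 -77; python3 - <<'E'
from h import *
im=cv2.imread("pics/t3.png")[...,::-1].copy()
for s,m in blobs(grey(im),100):
    if 330<s[0]<380 and 100<s[1]<180: print("rack",s,*rect("top",m,25))
b=optics.get_image("side")[...,::-1]; t=optics.get_image("top")
cv2.imwrite("pics/t4.png",t[...,::-1])
cv2.imwrite("pics/c4.png",cv2.resize(np.hstack([b[90:250,280:480],t[140:300,330:530,::-1]]),(800,320),interpolation=3))
E
```

```text
t: 7.15
ee_pos: [434.4, -281.4, 28.1]
orientation: [-3.137, -0.138, 0.003]
ft_force: [0.5, -0.2, -1.0]
width: 88.2
t: 7.65
ee_pos: [435.0, -282.8, 29.6]
orientation: [3.138, 0.136, 0.001]
ft_force: [-0.8, 0.1, 0.0]
width: 51.4
t: 7.85
ee_pos: [435.0, -282.9, 29.3]
orientation: [3.138, 0.136, 0.001]
ft_force: [0.9, -0.9, 1.4]
width: 35.2
t: 8.35
ee_pos: [434.7, -282.6, 110.8]
orientation: [3.139, 0.136, 0.0]
ft_force: [0.5, 0.4, -1.4]
width: 34.1
t 8.3 jaw -85.0 -> -77.0 pos [ 434.7 -282.6  110.8] w 34.1 F [ 0.5  0.4 -1.4]
trans [ 185.2 -130.    10.8] rot [ 0.   -0.   -0.14] j6 50.7
rack [351 134  35  60 483] [ 610.6 -136.5] [ 617.2 -133.9] [np.float32(57.5), np.float32(146.2)] 13.3
```

View pics/c4.png

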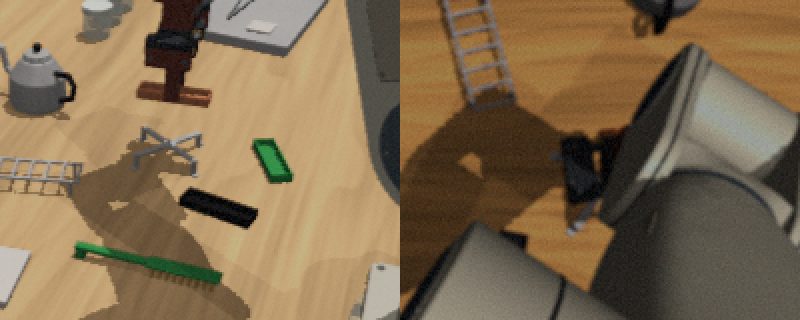

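Long dish held level, with the finger near its middle (side crop (172,95)). Trivet_four is clear at (168,145). Carry to the rack.

```bash
python3 -m jog '{"delta_rot":[[0,0,0],[0,0,-0.05],[0,0,-0.1],[0,0,-0.14],[0,0,-0.14]],"translation":[[35,-25,0],[73,-51,0],[112,-78,0],[152,-106,0],[187,-131,0]],"hand":[-1,-1,-1,-1,-1]}'
python3 -m jog '{"delta_rot":[[0,0,0],[0,0,0],[0,0,0],[0,0,0],[0,0,0]],"translation":[[0,0,20],[0,0,40],[0,0,55],[0,0,65],[0,0,65]],"hand":[-1,-1,-1,-1,-1]}'
python3 g.py 610.5 -136.5 31 -77
```

```text
t: 8.95
ee_pos: [610.9, -134.1, 108.6]
orientation: [-3.121, -0.358, 0.001]
ft_force: [-0.0, -1.1, -0.7]
width: 33.3
t: 9.45
ee_pos: [608.4, -135.9, 42.5]
orientation: [-3.12, -0.355, 0.005]
ft_force: [0.1, -0.4, -0.7]
width: 33.6
t 9.4 jaw -77.0 -> -77.0 pos [ 608.4 -135.9   42.5] w 33.6 F [ 0.1 -0.4 -0.7]
trans [ 2.   1.1 11.5] rot [-0.001  0.003 -0.001] j6 63.4
```

```bash
python3 -m jog '{"delta_rot":[[0,0,0],[0,0,0],[0,0,0],[0,0,0],[0,0,0]],"translation":[[1,0,4],[1.5,0.5,7],[1.5,0.5,10],[1.5,0.5,11.5],[1.5,0.5,11.5]],"hand":[-1,-1,-1,-1,-1]}'
python3 -m jog '{"delta_rot":[[0,0,0],[0,0,0],[0,0,0]],"translation":[[0,0,1],[0,0,2],[0,0,2]],"hand":[-1,-1,-1]}'
python3 - <<'E'
from h import *
b=optics.get_image("side")[...,::-1]; 
cv2.imwrite("pics/c5.png",cv2.resize(b[130:210,230:350],(720,480),interpolation=3))
E
```

```text
t: 9.95
ee_pos: [611.3, -136.1, 32.7]
orientation: [-3.121, -0.355, 0.0]
ft_force: [-1.0, -0.1, -0.6]
width: 33.4
t: 10.25
ee_pos: [611.2, -136.0, 30.6]
orientation: [-3.121, -0.356, 0.0]
ft_force: [0.0, -0.0, -1.3]
width: 33.6
```

View pics/c5.png

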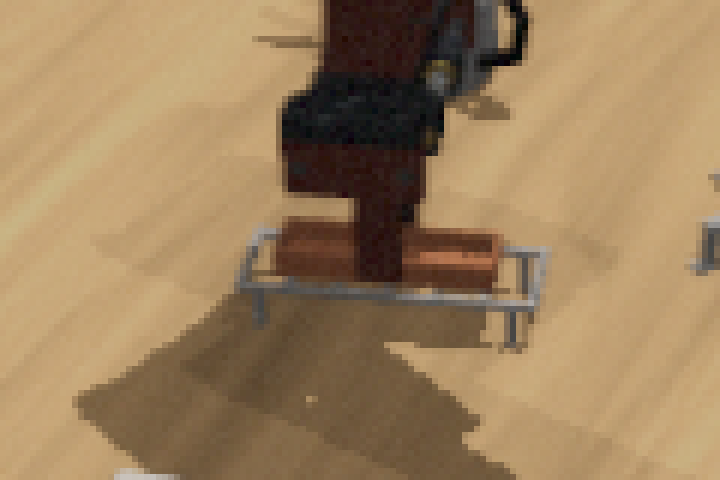

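The dish is centred along the rack (275–503 within 240–548) and still just above it, since the force shows its weight. Lower the last millimetre or two and release.

```bash
python3 -m jog '{"delta_rot":[[0,0,0],[0,0,0],[0,0,0],[0,0,0]],"translation":[[0,0,0.7],[0,0,1.4],[0,0,1.6],[0,0,1.6]],"hand":[-1,-1,-1,-1]}'
```

```text
t: 10.7
ee_pos: [611.4, -136.0, 29.7]
orientation: [3.121, 0.355, 0.0]
ft_force: [-2.6, 0.7, 4.4]
width: 33.5
```

```bash
python3 -m jog '{"delta_rot":[[0,0,0],[0,0,0],[0,0,0],[0,0,0],[0,0,0]],"translation":[[0,0,-0.5],[0,0,-0.5],[0,0,-0.5],[0,0,-25],[0,0,-75]],"hand":[1,1,1,1,1]}'
python3 g.py 398 272.5 105 -50.5
```

```text
t: 11.2
ee_pos: [608.3, -135.3, 101.0]
orientation: [-3.119, -0.355, 0.012]
ft_force: [1.9, 0.2, 0.3]
width: 69.8
t 11.2 jaw -77.0 -> -50.5 pos [ 608.3 -135.3  101. ] w 69.8 F [1.9 0.2 0.3]
trans [-113.2 -444.7   -1.5] rot [-0.005  0.006 -0.463] j6 63.4
```

```bash
python3 -m jog '{"delta_rot":[[0,0,0],[0,0,-0.05],[0,0,-0.1],[0,0,-0.15],[0,0,-0.2]],"translation":[[-10,-44,0],[-22,-90,0],[-34,-135,0],[-45,-180,0],[-57,-222,0]],"hand":[1,1,1,1,1]}'
python3 g.py 398 272.5 105 -50.5
```

```text
t: 11.7
ee_pos: [504.9, 68.9, 104.2]
orientation: [-3.07, -0.668, -0.001]
ft_force: [0.6, 0.4, 0.8]
width: 87.8
t 11.7 jaw -65.4 -> -50.5 pos [504.9  68.9 104.2] w 87.8 F [0.6 0.4 0.8]
trans [ -12.6 -229.6   -0.8] rot [ 0.    -0.    -0.261] j6 71.9
```

```bash
python3 - <<'E'
from h import *
for n in("top","side"):
    im=optics.get_image(n); cv2.imwrite(f"pics/{n}6.png",im[...,::-1])
    for s,m in blobs(copper2(im),60): print(n,s,*rect(n,m,36))
    if n=="top":
        for s,m in blobs(grey(im),40):
            if 330<s[0]<460 and 100<s[1]<260: print("grey",s,*rect("top",m,25))
E
```

```text
top [356 139  26  47 675] [ 610.1 -134. ] [ 609.6 -133.7] [np.float32(39.4), np.float32(113.3)] 12.2
top [184 234  28  33 553] [398.6 271.7] [398.9 273.9] [np.float32(56.2), np.float32(61.0)] 131.4
grey [453 102  33  42 715] [ 711.9 -401.2] [ 706.  -397.8] [np.float32(73.0), np.float32(108.9)] 155.1
grey [351 134  37  62 399] [ 608.3 -136.8] [ 608.5 -134.8] [np.float32(58.2), np.float32(151.1)] 13.5
grey [409 210  47  48 553] [ 434.1 -279.5] [ 434.8 -283. ] [np.float32(99.8), np.float32(105.1)] 99.7
side [276 167  13  10 106] [ 643.8 -122. ] [ 644.3 -121.6] [np.float32(36.2), np.float32(51.1)] 111.2
side [254 214  23  16 298] [584.7 114.6] [584.2 114. ] [np.float32(56.7), np.float32(62.0)] 111.1
side [295 270  32  27 608] [398.1 273.2] [398.4 273.8] [np.float32(58.9), np.float32(67.8)] 128.0
```

Long dish is 3 mm from the rack centre, and its 12–13° angle matches. On to the square dish.

```bash
python3 -m jog '{"delta_rot":[[0,0,0],[0,0,-0.07],[0,0,-0.14],[0,0,-0.2],[0,0,-0.26]],"translation":[[-3,-46,0],[-6,-92,0],[-9,-138,0],[-11,-184,0],[-12.5,-229.5,0]],"hand":[1,1,1,1,1]}'
python3 g.py 398 272.5 29 -50.5
python3 - <<'E'
from h import *
b=optics.get_image("side")[...,::-1]; t=cv2.imread("pics/top6.png")
cv2.imwrite("pics/c6.png",cv2.resize(np.hstack([b[200:340,240:400],t[130:270,340:500]]),(800,350),interpolation=3))
E
```

```text
t: 12.3
ee_pos: [399.2, 272.4, 104.2]
orientation: [-2.957, -1.06, -0.001]
ft_force: [0.8, 0.6, 0.8]
width: 87.6
t 12.3 jaw -50.6 -> -50.5 pos [399.2 272.4 104.2] w 87.6 F [0.8 0.6 0.8]
trans [-0.9 -0.9 75.2] rot [ 0.    -0.001 -0.001] j6 83.5
```

View pics/c6.png

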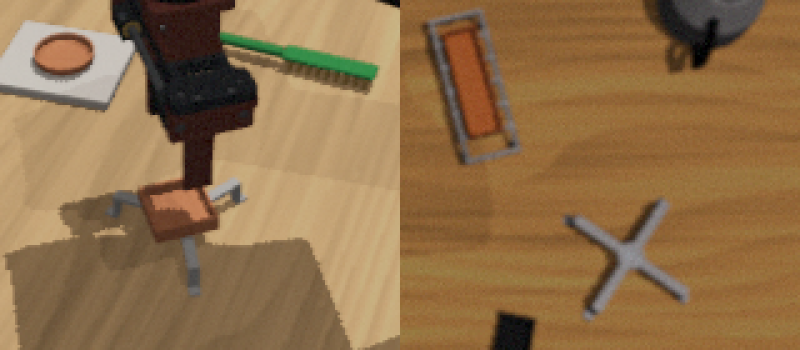

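Square dish's near wall is below the finger (side crop (198,160)). The long dish sits inside the rack and trivet_four is fully visible. Descend.

```bash
python3 -m jog '{"delta_rot":[[0,0,0],[0,0,0],[0,0,0],[0,0,0],[0,0,0]],"translation":[[-1,-1,30],[-1,-1,50],[-1,-1,65],[-1,-1,74.5],[-1,-1,74.5]],"hand":[1,1,1,1,1]}'
python3 -m jog '{"delta_rot":[[0,0,0],[0,0,0],[0,0,0],[0,0,0],[0,0,0]],"translation":[[0,0,0],[0,0,0],[0,0,0],[0,0,0],[0,0,0]],"hand":[-1,-1,-1,-1,-1]}'
python3 -m jog '{"delta_rot":[[0,0,0],[0,0,0]],"translation":[[0,0,0],[0,0,0]],"hand":[-1,-1]}'
python3 -m jog '{"delta_rot":[[0,0,0],[0,0,0],[0,0,0],[0,0,0],[0,0,0]],"translation":[[0,0,-8],[0,0,-20],[0,0,-40],[0,0,-60],[0,0,-80]],"hand":[-1,-1,-1,-1,-1]}'
python3 g.py 470 0 110 -65;python3 - <<'E'
from m import *
b=optics.get_image("side")[...,::-1]; cv2.imwrite("pics/c7.png",cv2.resize(b[160:320,220:420],(750,600),interpolation=3))
im=cv2.imread("pics/top6.png")[...,::-1].copy()
m=[m for s,m in blobs(grey(im),300) if 400<s[0]<420 and 200<s[1]<220][0]; p=world(m,25); c=np.array([436.,-283.5])
for i in range(3):
    d=p-c; r=np.hypot(*d.T); a=np.degrees(np.arctan2(d[:,1],d[:,0])); k=np.round((a-54.6)/90).astype(int)%4
    x,res=star([p[(k==q)&(r>10)&(r<56)] for q in range(4)],90,np.radians(54.6),c); c=x[:2]
print("four",c.round(1),np.degrees(x[2]).round(1),res.round(2))
E
```

```text
t: 12.85
ee_pos: [397.9, 270.7, 28.6]
orientation: [2.958, 1.057, -0.003]
ft_force: [0.6, -0.1, -1.0]
width: 87.7
t: 13.35
ee_pos: [398.4, 271.5, 30.1]
orientation: [-2.958, -1.058, -0.002]
ft_force: [0.6, -0.6, 4.5]
width: 55.7
t: 13.55
ee_pos: [398.4, 271.5, 30.1]
orientation: [-2.958, -1.058, -0.001]
ft_force: [-0.8, -0.6, 5.3]
width: 55.9
t: 14.05
ee_pos: [397.9, 271.3, 111.1]
orientation: [-2.958, -1.058, -0.0]
ft_force: [0.0, 0.4, -1.2]
width: 55.8
t 14.1 jaw -50.6 -> -65.0 pos [397.9 271.3 111.1] w 55.8 F [ 0.   0.4 -1.2]
trans [-116.3  255.5    1. ] rot [-0.   -0.    0.25] j6 83.5
four [ 437.1 -283.3] 54.6 3.89
```

View pics/c7.png

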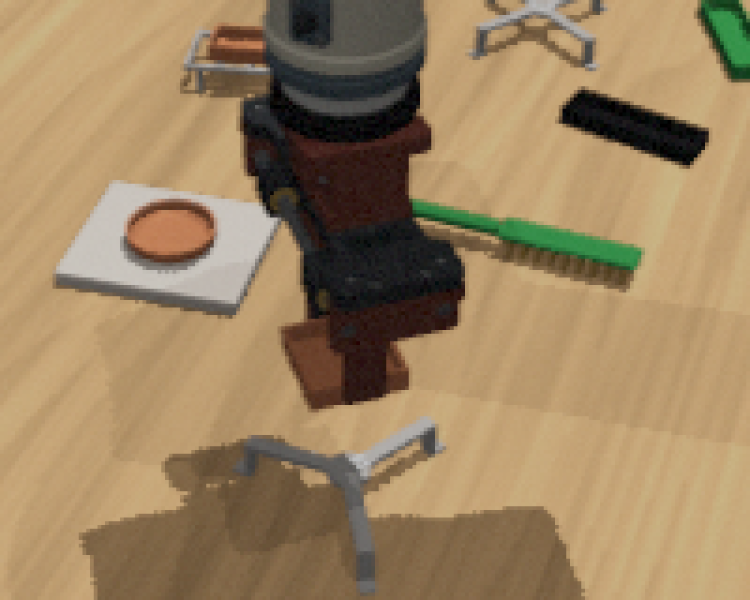

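Square dish held level at mid-wall (side crop (360,395)), three-armed trivet clear with its hub at (347,470). Carry round via (500,0).

```bash
python3 g.py 500 0 110 -65
```

```text
t 14.1 jaw -50.6 -> -65.0 pos [399.4 272.3 113.7] w 55.8 F [0.9 1.3 0.5]
trans [-95.  274.3   3.4] rot [-0.    -0.005  0.251] j6 83.5
```

```bash
python3 -m jog '{"delta_rot":[[0,0,0.05],[0,0,0.1],[0,0,0.15],[0,0,0.2],[0,0,0.25]],"translation":[[-12,34,0],[-26,76,0],[-42,120,0],[-57,164,0],[-72,208,0]],"hand":[-1,-1,-1,-1,-1]}'
python3 g.py 437 -283.5 112 -80.4
```

```text
t: 14.6
ee_pos: [474.5, 63.1, 109.8]
orientation: [-3.067, -0.678, -0.001]
ft_force: [0.8, 0.2, -0.8]
width: 55.8
t 14.6 jaw -65.1 -> -80.4 pos [474.5  63.1 109.8] w 55.8 F [ 0.8  0.2 -0.8]
trans [-180.1  298.5   -2.2] rot [-0.    -0.     0.268] j6 71.2
```

```bash
python3 -m jog '{"delta_rot":[[0,0,0],[0,0,0],[0,0,0],[0,0,0]],"translation":[[-23,38,0],[-46,76,0],[-70,115,0],[-94,155,0]],"hand":[-1,-1,-1,-1]}'
python3 -m jog '{"delta_rot":[[0,0,0.07],[0,0,0.14],[0,0,0.2],[0,0,0.268],[0,0,0.268]],"translation":[[-23,38,0],[-44,73,0],[-63,107,0],[-80,133,0],[-86,143,0]],"hand":[-1,-1,-1,-1,-1]}'
python3 -m jog '{"delta_rot":[[0,0,0],[0,0,0],[0,0,0],[0,0,0],[0,0,0]],"translation":[[0,0,20],[0,0,40],[0,0,55],[0,0,67],[0,0,67]],"hand":[-1,-1,-1,-1,-1]}'
python3 g.py 437 -283.5 31 -80.4
```

```text
t: 15.0
ee_pos: [454.1, -117.0, 109.8]
orientation: [3.067, 0.681, 0.0]
ft_force: [0.1, -0.1, -0.7]
width: 55.6
t: 15.5
ee_pos: [436.9, -283.9, 109.8]
orientation: [3.13, 0.259, 0.001]
ft_force: [0.2, 0.9, -0.9]
width: 55.7
t: 16.0
ee_pos: [436.4, -280.1, 41.2]
orientation: [-3.128, -0.267, 0.004]
ft_force: [0.2, 0.2, 0.0]
width: 55.8
t 16.0 jaw -80.3 -> -80.4 pos [ 436.4 -280.1   41.2] w 55.8 F [0.2 0.2 0. ]
trans [ 0.1  3.5 10.2] rot [-0.002  0.002  0.003] j6 46.2
```

```bash
python3 -m jog '{"delta_rot":[[0,0,0],[0,0,0],[0,0,0],[0,0,0],[0,0,0]],"translation":[[0,1,4],[0,2,8],[0,2,9.5],[0,2,10],[0,2,10]],"hand":[-1,-1,-1,-1,-1]}'
python3 -m jog '{"delta_rot":[[0,0,0],[0,0,0],[0,0,0]],"translation":[[0,0,0.7],[0,0,1.4],[0,0,1.4]],"hand":[-1,-1,-1]}'
```

```text
t: 16.5
ee_pos: [437.7, -283.4, 32.8]
orientation: [3.13, 0.265, 0.0]
ft_force: [-0.3, -0.1, -0.9]
width: 55.7
t: 16.8
ee_pos: [437.5, -283.3, 31.2]
orientation: [3.13, 0.265, -0.0]
ft_force: [1.0, -0.4, -0.7]
width: 55.8
```

```bash
python3 -m jog '{"delta_rot":[[0,0,0],[0,0,0],[0,0,0]],"translation":[[0,0,0.7],[0,0,1.4],[0,0,1.4]],"hand":[-1,-1,-1]}'
```

```text
t: 17.1
ee_pos: [437.6, -283.4, 30.1]
orientation: [3.13, 0.265, 0.0]
ft_force: [-0.5, 1.1, 4.9]
width: 55.5
```

```bash
python3 -m jog '{"delta_rot":[[0,0,0],[0,0,0],[0,0,0],[0,0,0],[0,0,0]],"translation":[[0,0,-0.5],[0,0,-0.5],[0,0,-0.5],[0,0,-0.5],[0,0,-25]],"hand":[1,1,1,1,1]}'
python3 -m jog '{"delta_rot":[[0,0,0],[0,0,0]],"translation":[[0,0,-40],[0,0,-55]],"hand":[1,1]}'
python3 g.py 592 97 100 -55
python3 - <<'E'
from h import *
t=optics.get_image("top"); cv2.imwrite("pics/top8.png",t[...,::-1])
for s,m in blobs(copper2(t),60): print("top",s,*rect("top",m,24))
E
```

```text
t: 17.6
ee_pos: [435.8, -282.2, 52.8]
orientation: [-3.127, -0.265, 0.006]
ft_force: [-0.1, -0.3, 0.2]
width: 87.5
t: 17.8
ee_pos: [438.8, -284.1, 112.4]
orientation: [3.128, 0.265, 0.004]
ft_force: [0.6, -0.4, -0.3]
width: 88.0
t 17.8 jaw -80.3 -> -55.0 pos [ 438.8 -284.1  112.4] w 88.0 F [ 0.6 -0.4 -0.3]
trans [ 215.1 -350.    12.1] rot [ 0.003 -0.002 -0.442] j6 46.1
top [357 139  25  47 685] [ 612.7 -135.3] [ 611.8 -135.6] [np.float32(39.6), np.float32(115.4)] 12.6
top [262 159  24  24 459] [593.1  99.6] [592.4  99.6] [np.float32(56.6), np.float32(58.4)] 0.1
```

```bash
python3 -m jog '{"delta_rot":[[0,0,0],[0,0,0],[0,0,0],[0,0,0],[0,0,0]],"translation":[[21,-35,5],[44,-72,10],[68,-110,10],[91,-148,10],[114,-186,10]],"hand":[1,1,1,1,1]}'
python3 -m jog '{"delta_rot":[[0,0,-0.12],[0,0,-0.24],[0,0,-0.34],[0,0,-0.44],[0,0,-0.44]],"translation":[[22,-37,0],[45,-75,0],[68,-112,0],[88,-145,0],[101,-165,0]],"hand":[1,1,1,1,1]}'
python3 g.py 592 98 17.5 -55
python3 - <<'E'
from h import *
t=optics.get_image("top"); cv2.imwrite("pics/top9.png",t[...,::-1])
for s,m in blobs(copper2(t),60): print("top",s,*rect("top",m,36))
t=optics.get_image("side"); cv2.imwrite("pics/side9.png",t[...,::-1])
for s,m in blobs(copper2(t),60): print("side",s,*rect("side",m,36))
E
```

```text
t: 18.35
ee_pos: [518.7, -79.1, 99.0]
orientation: [-3.13, -0.264, 0.001]
ft_force: [0.0, -0.9, -0.8]
width: 87.9
t: 18.85
ee_pos: [590.9, 101.5, 98.9]
orientation: [-2.995, -0.949, 0.0]
ft_force: [0.4, 0.6, 0.5]
width: 87.7
t 18.9 jaw -54.8 -> -55.0 pos [590.9 101.5  98.9] w 87.7 F [0.4 0.6 0.5]
trans [-1.2  3.5 81.4] rot [-0.     0.     0.003] j6 63.4
top [356 140  26  45 670] [ 609.8 -134.2] [ 609.6 -133.8] [np.float32(39.8), np.float32(111.0)] 12.2
top [418 218  28  27 547] [ 437.5 -280. ] [ 437.6 -280.2] [np.float32(58.4), np.float32(59.4)] 8.6
side [355 154  19  13 204] [ 436.5 -276.1] [ 435.8 -275.8] [np.float32(56.4), np.float32(72.5)] 98.7
side [279 167  35  12 291] [ 606.1 -130.7] [ 603.3 -131.4] [np.float32(50.7), np.float32(104.6)] 13.3
side [254 214  23  16 296] [584.8 114.6] [584.3 114.2] [np.float32(55.9), np.float32(63.1)] 114.8
```

```bash
python3 -m jog '{"delta_rot":[[0,0,0],[0,0,0],[0,0,0],[0,0,0],[0,0,0]],"translation":[[-1,2.5,30],[-1,2.5,55],[-1,2.5,70],[-1,2.5,80],[-1,2.5,80]],"hand":[1,1,1,1,1]}'
python3 -m jog '{"delta_rot":[[0,0,0],[0,0,0],[0,0,0],[0,0,0],[0,0,0]],"translation":[[0,0,0],[0,0,0],[0,0,0],[0,0,0],[0,0,0]],"hand":[-1,-1,-1,-1,-1]}'
python3 -m jog '{"delta_rot":[[0,0,0],[0,0,0],[0,0,0],[0,0,0],[0,0,0]],"translation":[[0,0,-8],[0,0,-20],[0,0,-40],[0,0,-60],[0,0,-90]],"hand":[-1,-1,-1,-1,-1]}'
python3 g.py 396.5 269.5 110 -30
python3 - <<'E'
from m import *
im=optics.get_image("top"); cv2.imwrite("pics/top10.png",im[...,::-1]); print([list(s) for s,m in blobs(grey(im),100) if 150<s[0]<240 and 200<s[1]<280])
m=[m for s,m in blobs(grey(im),100) if 165<s[0]<200 and 215<s[1]<240][0]; p=world(m,25); c=np.array([396.5,269.5])
for i in range(3):
    d=p-c; r=np.hypot(*d.T); a=np.degrees(np.arctan2(d[:,1],d[:,0])); k=np.round(a/120).astype(int)%3
    x,res=star([p[(k==q)&(r>10)&(r<56)] for q in range(3)],120,0.,c); c=x[:2]
print("three",c.round(1),np.degrees(x[2]).round(1),res.round(2))
E
```

```text
t: 19.45
ee_pos: [590.1, 95.5, 18.5]
orientation: [-2.997, -0.941, 0.004]
ft_force: [-0.9, -0.7, 0.6]
width: 87.7
t: 19.95
ee_pos: [591.8, 96.3, 20.7]
orientation: [2.997, 0.942, 0.002]
ft_force: [-0.0, -0.8, 5.1]
width: 62.8
t: 20.45
ee_pos: [590.1, 96.1, 110.3]
orientation: [-2.997, -0.942, 0.003]
ft_force: [0.5, 0.7, -1.4]
width: 63.1
t 20.4 jaw -55.1 -> -30.0 pos [590.1  96.1 110.3] w 63.1 F [ 0.5  0.7 -1.4]
trans [ -59.7 -253.     0.6] rot [-0.001  0.002 -0.438] j6 63.2
[]Traceback (most recent call last):
  File "<stdin>", line 3, in <module>
IndexError: list index out of range
```

```bash
python3 - <<'E'
from m import *
for f in("top8","top9"):
    im=cv2.imread(f"pics/{f}.png")[...,::-1].copy()
    M=[(s,m) for s,m in blobs(grey(im),100) if 165<s[0]<200 and 215<s[1]<240]
    print(f,len(M))
    if not M: continue
    p=world(M[0][1],25); c=np.array([396.5,269.5]); 
    for i in range(3):
        d=p-c; r=np.hypot(*d.T); a=np.degrees(np.arctan2(d[:,1],d[:,0])); k=np.round(a/120).astype(int)%3
        x,res=star([p[(k==q)&(r>10)&(r<56)] for q in range(3)],120,0.,c); c=x[:2]
    print("three",c.round(1),np.degrees(x[2]).round(1),res.round(2))
im=optics.get_image("side"); b=im[...,::-1]; cv2.imwrite("pics/c11.png",cv2.resize(b[130:330,180:420],(720,600),interpolation=3))
E
```

```text
top8 1
three [396.7 269.3] -0.1 3.95
top9 0
```

View pics/c11.png

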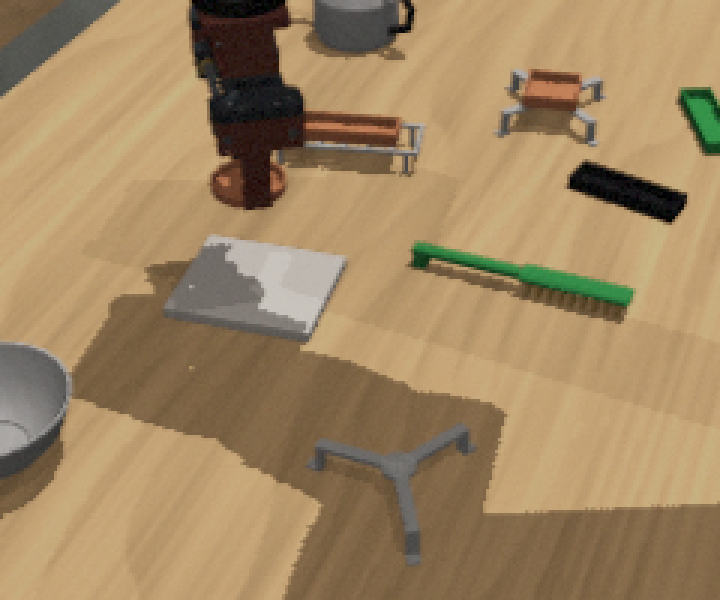

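Round dish held level (240,185), square dish's corners over the arms, trivet_three clear with its hub at (400,463), matching the fit. Carry.

```bash
python3 -m jog '{"delta_rot":[[0,0,0],[0,0,0],[0,0,0]],"translation":[[-9,-38,0],[-19,-80,0],[-28,-120,0]],"hand":[-1,-1,-1]}'
python3 -m jog '{"delta_rot":[[0,0,-0.12],[0,0,-0.24],[0,0,-0.36],[0,0,-0.438],[0,0,-0.438]],"translation":[[-10,-42,0],[-19,-82,0],[-26,-112,0],[-31,-130,0],[-31.5,-133,0]],"hand":[-1,-1,-1,-1,-1]}'
python3 -m jog '{"delta_rot":[[0,0,0],[0,0,0],[0,0,0],[0,0,0],[0,0,0]],"translation":[[0,0,20],[0,0,40],[0,0,55],[0,0,66],[0,0,66]],"hand":[-1,-1,-1,-1,-1]}'
python3 -m jog '{"delta_rot":[[0,0,0],[0,0,0]],"translation":[[0,0,0],[0,0,0]],"hand":[-1,-1]}'
python3 g.py 396.7 269.4 35 -30
python3 - <<'E'
from h import *
b=optics.get_image("side")[...,::-1]; cv2.imwrite("pics/c12.png",cv2.resize(b[220:330,240:400],(800,550),interpolation=3))
E
```

```text
t: 20.85
ee_pos: [498.0, 179.0, 109.6]
orientation: [-2.998, -0.94, 0.001]
ft_force: [-0.3, -0.1, -0.0]
width: 62.9
t: 21.35
ee_pos: [395.7, 270.4, 109.6]
orientation: [-2.718, -1.575, 0.002]
ft_force: [0.3, 0.3, -0.2]
width: 62.9
t: 21.85
ee_pos: [397.3, 268.9, 42.6]
orientation: [2.722, 1.568, -0.004]
ft_force: [-0.7, 0.0, -0.5]
width: 62.9
t: 22.05
ee_pos: [398.3, 269.9, 44.4]
orientation: [-2.721, -1.569, -0.002]
ft_force: [0.4, -0.5, -1.0]
width: 62.7
t 22.1 jaw -30.1 -> -30.0 pos [398.3 269.9  44.4] w 62.7 F [ 0.4 -0.5 -1. ]
trans [-1.2 -1.1  9.4] rot [ 0.001 -0.001 -0.001] j6 62.8
```

View pics/c12.png

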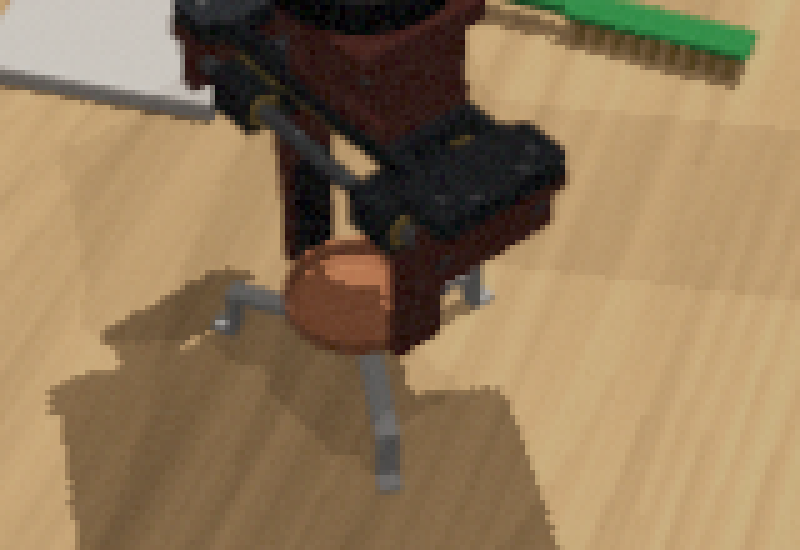

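The dish hangs over the trivet (350,295), but it might be tilted in the grip. I'll take a closer look with better contrast.

```bash
python3 - <<'E'
from h import *
im=np.mean([optics.get_image("side").astype(float) for _ in range(8)],0)
c=np.clip(im[262:302,288:338,::-1]*1.6,0,255).astype(np.uint8); cv2.imwrite("pics/c13.png",cv2.resize(c,(700,560),interpolation=3))
E
```

```text
(no output)
```

View pics/c13.png

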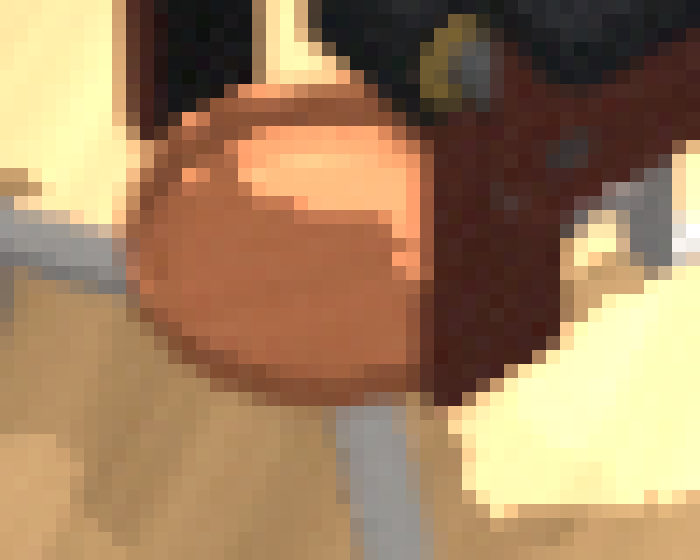

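The inner wall shows at the top and the outer wall as an even band at the bottom, so it's level. Lower.

```bash
python3 -m jog '{"delta_rot":[[0,0,0],[0,0,0],[0,0,0],[0,0,0],[0,0,0]],"translation":[[-1,-0.5,4],[-1,-0.5,7],[-1,-0.5,9],[-1,-0.5,9],[-1,-0.5,9]],"hand":[-1,-1,-1,-1,-1]}'
python3 -m jog '{"delta_rot":[[0,0,0],[0,0,0],[0,0,0]],"translation":[[0,0,0.7],[0,0,1.4],[0,0,1.4]],"hand":[-1,-1,-1]}'
```

```text
t: 23.0
ee_pos: [396.7, 269.1, 34.6]
orientation: [2.721, 1.57, -0.001]
ft_force: [-1.0, -0.0, -1.0]
width: 62.7
t: 23.3
ee_pos: [396.8, 269.2, 33.6]
orientation: [-2.721, -1.57, -0.0]
ft_force: [-1.4, -0.8, 3.4]
width: 63.0
```

Contact at the expected height. Release and retreat.

```bash
python3 -m jog '{"delta_rot":[[0,0,0],[0,0,0],[0,0,0],[0,0,0],[0,0,0]],"translation":[[0,0,0],[0,0,0],[0,0,0],[0,0,0],[0,0,-25]],"hand":[1,1,1,1,1]}'
python3 -m jog '{"delta_rot":[[0,0,0],[0,0,0],[0,0,0],[0,0,0],[0,0,0]],"translation":[[0,0,-40],[0,0,-80],[0,0,-120],[0,0,-120],[0,0,-120]],"hand":[1,1,1,1,1]}'
python3 g.py 500 0 190 -30
```

```text
t: 23.8
ee_pos: [395.1, 268.0, 56.6]
orientation: [2.721, 1.57, -0.008]
ft_force: [-0.6, 0.5, -0.2]
width: 87.5
t: 24.3
ee_pos: [397.1, 269.3, 179.0]
orientation: [-2.721, -1.57, -0.003]
ft_force: [0.2, -0.6, 0.5]
width: 87.6
t 24.3 jaw -30.0 -> -30.0 pos [397.1 269.3 179. ] w 87.6 F [ 0.2 -0.6  0.5]
trans [-181.7  223.9  -11.1] rot [ 0.001 -0.002 -0.   ] j6 62.7
```

```bash
python3 -m jog '{"delta_rot":[[0,0,0],[0,0,0],[0,0,0],[0,0,0],[0,0,0]],"translation":[[-22,28,0],[-48,60,0],[-76,95,0],[-105,130,0],[-135,166,0]],"hand":[1,1,1,1,1]}'
python3 -m jog '{"delta_rot":[[0,0,0],[0,0,0],[0,0,0],[0,0,0],[0,0,0]],"translation":[[-22,28,0],[-44,56,0],[-46,58,0],[-46,58,0],[-46,58,0]],"hand":[1,1,1,1,1]}'
python3 - <<'E'
from h import *
o=[]
for n in("top","side"):
    im=optics.get_image(n); o.append(im[...,::-1])
    for s,m in blobs(copper2(im),60): print(n,s,*rect(n,m,36))
o=[cv2.resize(o[0][90:290,130:490],(800,444),interpolation=3),o[1]]; cv2.imwrite("pics/f1.png",o[0]);cv2.imwrite("pics/f2.png",o[1])
E
```

```text
t: 24.8
ee_pos: [472.0, 67.4, 176.4]
orientation: [-2.719, -1.57, 0.005]
ft_force: [0.3, 0.2, 1.0]
width: 87.9
t: 25.3
ee_pos: [498.9, 1.0, 177.2]
orientation: [-2.719, -1.57, 0.003]
ft_force: [0.4, 0.7, 0.4]
width: 87.5
top [357 140  25  46 664] [ 609.8 -134.2] [ 609.5 -133.7] [np.float32(40.1), np.float32(113.2)] 10.8
top [418 218  28  27 541] [ 437.2 -279.8] [ 437.7 -280.3] [np.float32(58.4), np.float32(59.5)] 9.3
top [186 237  27  27 544] [398.  272.9] [397.7 272.7] [np.float32(59.5), np.float32(61.3)] 108.3
side [354 154  20  13 203] [ 436.5 -276.1] [ 436.1 -275.8] [np.float32(56.4), np.float32(72.5)] 98.7
side [276 167  38  12 321] [ 608.8 -130.7] [ 608.7 -130.4] [np.float32(51.5), np.float32(110.6)] 11.1
side [298 271  29  23 534] [397.1 270. ] [397.3 271.1] [np.float32(60.8), np.float32(65.7)] 111.0
```

View pics/f1.png

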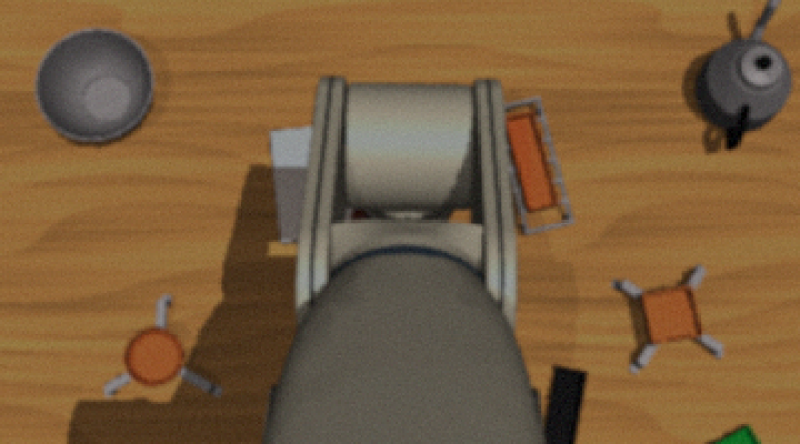

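View pics/f2.png

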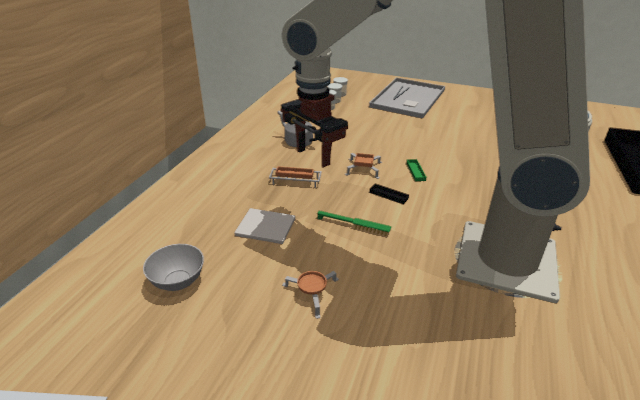

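All three dishes sit upright on the right supports: round (312,283), square (363,160) and long (295,173) in the side view. The bystanders haven't moved and the arm is clear, so I'm handing in.

```bash
python3 -c "
from workcell import ctrl
print(ctrl.close_job())"
```

```text
the job is handed in; nothing more can be done
None
```

All three dishes are on their own supports, and I handed the job in at about 25 s of the 99 s allowed. The round dish was parked on the white board. I then moved the long dish to the rack, the square dish to the four-armed trivet and the round dish to the three-armed trivet. Each dish was lowered until the wrist force showed contact (about 3–5 N), then released.

| Dish | Off centre (top camera) | Angle |
|---|---|---|
| Round | about 4 mm | any direction is fine |
| Square | about 3.5 mm | within about 1° of corners over the arms |
| Long | about 3 mm | about 1–3° off the rack's length |

- **Disagreement:** the side camera put the square and long dishes 6–8 mm off centre. I put that down to it also seeing their near walls. Even so, every figure is inside the 12 mm limit.
- **Upright and bystanders:** I judged these by eye. The dishes looked upright, and the bowl, kettle and brush looked unmoved. I did not measure how far the bystanders might have shifted.
- **Robot:** at hand-in the arm stood clear of everything, with the gripper open.

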